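# Hold the drawer pull for screwing

## Task

First push the open drawer of the little tea chest fully home until it clicks in, then pick up the loose wooden pull and, keeping hold of it, press its flat back against the drawer front, upright, standing on the ledge and centred across the drawer. Press steadily with about 10 N straight onto the drawer front, touching it with the pull alone, and finish while still gripping and pressing, because someone will now drive the screws; at no time push the front harder than 40 N, and leave the spice jar, jam jar and screwdriver where they are.

Things in the scene. Friction and masses are not known exactly. Their poses are not given: they have to be found in the camera images.
- chest: Small light-wood tea chest with one drawer, fixed to the worktop; 160 mm deep (x), 180 wide (y), 86 high. Origin: centre of its underside; x points away from the drawer side, z up. The drawer's ledge: a strip standing 8 mm out of the drawer front's face, 6 mm high, 130 wide, its top 28 mm above the worktop.
- front: Upright front board of the drawer, 178 mm wide (y), 72 high, 16 thick. Origin: on its outer face, mid-width, level with the ledge's top (board from 22 mm below to 50 mm above it). x points into the chest (the drawer closes that way), y left along the face, z up. The pull is in place when pull is at (-30, 0, 18) mm in this frame, axes parallel.
- runner (a joint): Sliding of the drawer (m): 0 = fully home at its stop, grows as it opens (starts at 0.03 to 0.07). About 1.5 N friction; over the last 20 mm a ball catch first resists with about 4 N, then draws the drawer home and keeps it there.
- buffer (a joint): How far the drawer with its front is pressed in against springy rubber buffers (m), on top of runner: 0 = not pressed, at most 0.009 (then rigid). 2.5 N per mm, so with the drawer home 0.004 means a push of 10 N.
- pull: Loose wooden drawer pull, 120 g, upright on the worktop left of the chest, as it is to be mounted but turned. Grip block 40 wide (y), 40 deep (x), 36 high on a plate 110 wide, 10 thick, 36 high with 2 screw holes. Origin: block's centre (18 mm up). x points from block to plate; plate's flat back, for the drawer front, at x = +30 mm; z up. Grip the block from above across its width.
- spice_jar: Bystander: spice jar with dark cap, 41 mm across and 105 high, upright, at the right rear of the chest; origin at the centre of its underside.
- jam_pot: Bystander: jam jar with pale lid, 68 mm across and 84 high, upright, right of the chest on the draining board; origin at the centre of its underside.
- screwdriver: Bystander: screwdriver about 200 mm long, lying on the worktop at the near left; origin on its underside.
Mind the look-alikes: they are no part of the job. What is shaped like the pull but white is not meant.

How it is judged:
By the outcome, as a careful person would: the job done as asked, in the order asked, and still so for the second after the job is handed in, while the arm keeps its last pose, push and grip.
It also fails if it takes over 72 s, if anything falls off the work surface, if the arm or the gripper's body presses on something with over 40 N, if the wrist force passes 120 N, or if a joint passes its speed limit or range.

## Robot

A 7-joint arm with a two-finger parallel gripper is mounted at the origin on a cart in front of the work surface, level with it; the furniture and walls round the work are solid. World frame = base frame: x ahead of the robot, y to its left, z up, the work surface at z = 0. Lengths are in m, angles in rad, forces in N, time in s.
With the tool pointing down it reaches from about 0.425 to 0.925 m from the base axis. Payload 6.8 kg.
Tool frame: the origin (TCP) lies on the centre line of the jaws, within the pads' length; the fingertips stand 22 mm ahead of it and the grasp point (between the pads) lies 3 mm ahead of it (bot.tips_ahead is the distance from the TCP to the fingertips, in m); z points along the fingers, y is the direction in which the jaws open and shut (so a half turn about z gives the same grasp; the last joint's range is limited). The gripper opens to 85 mm and grips with 20 to 120 N. Pads are 22 mm wide; open, the fingers measure 114 mm over their backs; the gripper's body (76 mm by 85 mm) begins 54 mm behind the grasp point. The pads swing forward as they close: fully open they stand 13 mm farther back than shut.
Start: joints at [-1.296, 0.477, 0.022, 1.555, -0.011, 1.109, -0.083], TCP at [0.252, 0.626, 0.232] pointing down, gripper open.
Joint ranges: [-2.96, 2.96], [-0.34, 2.1], [-1.41, 1.46], [0.24, 2.44], [-1.37, 4.51], [0.17, 1.92], [-2.96, 2.96]. Speed limits (rad/s): [2.39, 2.39, 3.14, 3.14, 3.14, 3.14, 3.14].

## Interface

Orientations are given as a 3x3 rotation matrix whose columns are the frame's x, y, z axes.
In Python, from cell import bot gives the robot as it stands.
- The arm moves only by the tool apply_moves, never from a script. Its argument "steps" is a list that holds one entry, the list of rows, each a list of 7 numbers: the shift along the tool's x, y, z in mm, then the turn, a rotation vector about the tool's x, y, z in rad, then the gripper's target within -1 to 1 (fully open at 1, half-way at 0, shut at -1). A call has 1 to 5 rows; each row shifts and turns the commanded pose from where the row before left it, along the tool's axes as they then stand; what a row does not reach is not made up. A row lasts 1/8 s, in which the tool goes at most 62.5 mm and 10.7 degrees, less where a joint would pass 70% of its speed; a pose out of reach is approached as far as the arm can. A call is refused whole if a number of a shift passes 62.5 or a number of a turn 0.188, either way. A call with a gripper value outside its range is refused whole. The fingers move at their own pace and stop on an object; the grip force is fixed at half the most. Time passes only in rows, so rows that do not move let the fingers close. It gives the time, the measured TCP pose, the force and the opening at its end, in the units of the state.
- bot.state(): the state, without advancing time (a new reading comes with each control period).
- bot.grab_frame(name): name is "scene" or "top" or "wrist"; returns the picture (384x512x3 uint8, red, green, blue); there is no depth.
- bot.camera_model(name): a dict with "mtx" (3x3 intrinsics, pixels), "cam_to_world" (4x4, takes a point from camera to world coordinates); the wrist camera has in their place "mount" (4x4, takes a point from camera to tool coordinates, whose origin is the TCP and whose axes are the flange's). Camera axes: x right, y down, z forward; pixel columns grow to the right and rows downward; lengths in m; the calibration is good to about 2 mm. A picture is of the moment at which its call begins: read the wrist's pose just before it. camera_model takes no time and is no camera call.
- bot.sign_off(): hands the job in, once; it reports no verdict.
The state is a dict: "time": time; "joint_pos": joint angles; "dq": joint speeds; "joint_efforts": joint torques, N m; "tool_pos": TCP position; "orientation": TCP orientation; "force": force on the tool from outside, world axes, zero at the start; "wrist_torque": the same for the moment, N m; "finger_gap": finger opening in m.
Only numpy, scipy, OpenCV 4.12 (cv2) and the standard library are available. Lean on these libraries where they do the work, as an engineer would, in place of code of your own. Each camera call takes 0.05 s, during which the arm holds its last target. There are 200 camera calls.

## Working session

There is one attempt and no reset: what is moved stays moved. The work goes in short steps, Python scripts to look and compute and a tool call to move; the robot and the scene stay as the last step left them, time stands still between calls to the robot, and variables do not carry over. Pictures are saved under pics/ and viewed, about 8 in all and at most 12, crops included, and the job is handed in when it is done.

Besides the shell and the picture viewer there is one more tool, called as name(argument=value, ...) on one line, values as JSON. apply_moves: Moves the arm, as the interface text tells. Its arguments: {"type":"object","properties":{"steps":{"type":"array","items":{"type":"array","items":{"type":"array","items":{"type":"number"}}}}},"required":["steps"]}

```bash
mkdir -p pics; cat > h.py <<'E'
import numpy as np, cv2
from cell import bot
def save(n,im): cv2.imwrite('pics/'+n+'.png',im[:,:,::-1])
def ray(name,u,v,st=None):
    m=bot.camera_model(name)
    if name=='wrist':
        T=np.eye(4);T[:3,:3]=np.array(st['orientation']);T[:3,3]=st['tool_pos'];T=T@np.array(m['mount'])
    else: T=np.array(m['cam_to_world'])
    d=T[:3,:3]@np.linalg.solve(np.array(m['mtx']),[u,v,1.]);return T[:3,3],d
def onz(name,u,v,z,st=None):
    o,d=ray(name,u,v,st);return o+d*(z-o[2])/d[2]
def proj(name,p,st=None):
    m=bot.camera_model(name)
    if name=='wrist':
        T=np.eye(4);T[:3,:3]=np.array(st['orientation']);T[:3,3]=st['tool_pos'];T=T@np.array(m['mount'])
    else: T=np.array(m['cam_to_world'])
    q=np.array(m['mtx'])@(np.linalg.inv(T)@np.append(p,1))[:3];return q[:2]/q[2]
E
python3 - <<'E'
from h import *
print(bot.state())
for n in('scene','top'):
    im=bot.grab_frame(n);save(n+'0',cv2.resize(im,(800,600)));save(n+'raw',im)
    print(bot.camera_model(n))
print(bot.camera_model('wrist'))
E
```

```text
{'time': 0.0, 'joint_pos': array([-1.29611848,  0.47777567,  0.0223246 ,  1.55641357, -0.01145929,
        1.10928959, -0.08308222]), 'dq': array([-0.00070935,  0.00038474,  0.00081233, -0.00182404, -0.00013397,
        0.0018033 ,  0.00037909]), 'joint_efforts': array([-7.45394736e-04, -5.96448255e+01,  1.60784908e+00, -2.81207192e+01,
        1.24267468e-02,  9.22514097e-03,  3.93942253e-05]), 'tool_pos': array([0.25191394, 0.62561948, 0.2307578 ]), 'orientation': array([[-9.27657391e-01,  3.73432066e-01, -5.06626704e-04],
       [ 3.73432376e-01,  9.27655877e-01, -1.68358245e-03],
       [-1.58728435e-04, -1.75097852e-03, -9.99998454e-01]]), 'force': array([ 0.88626615, -0.05278599,  0.83412045]), 'wrist_torque': array([ 0.00644136,  0.03075962, -0.01582626]), 'finger_gap': 0.08551024355123993}
{'mtx': array([[432.29111533,   0.        , 256.28277966],
       [  0.        , 432.29111533, 193.56013182],
       [  0.        ,   0.        ,   1.        ]]), 'cam_to_world': array([[ 0.57963056, -0.55869134,  0.5932052 , -0.25694435],
       [-0.81483118, -0.40529662,  0.41446929, -0.5
[... 372 characters left out ...]
,
       [-0.91425262, -0.32555837,  0.24115119, -0.40226873],
       [-0.01381146, -0.56983192, -0.82164519,  1.4552914 ],
       [ 0.        ,  0.        ,  0.        ,  1.        ]])}
{'mtx': array([[327.56662212,   0.        , 249.20570093],
       [  0.        , 327.56662212, 193.89946092],
       [  0.        ,   0.        ,   1.        ]]), 'mount': array([[ 6.10446718e-04, -9.61642119e-01, -2.74306511e-01,
         6.94137147e-02],
       [ 9.99999614e-01,  7.60183158e-04, -4.39572727e-04,
         5.50270572e-04],
       [ 6.31234838e-04, -2.74306137e-01,  9.61642212e-01,
        -1.43487674e-01],
       [ 0.00000000e+00,  0.00000000e+00,  0.00000000e+00,
         1.00000000e+00]])}
```

View pics/scene0.png

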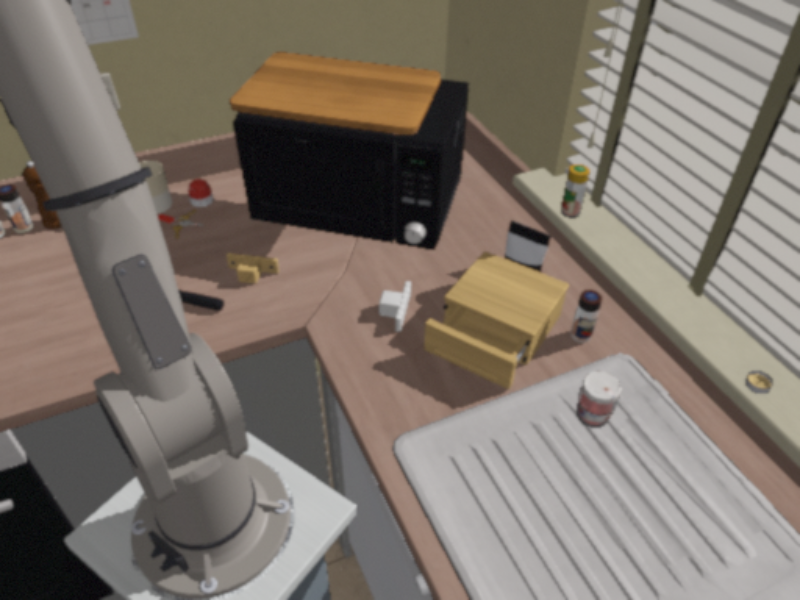

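View pics/top0.png

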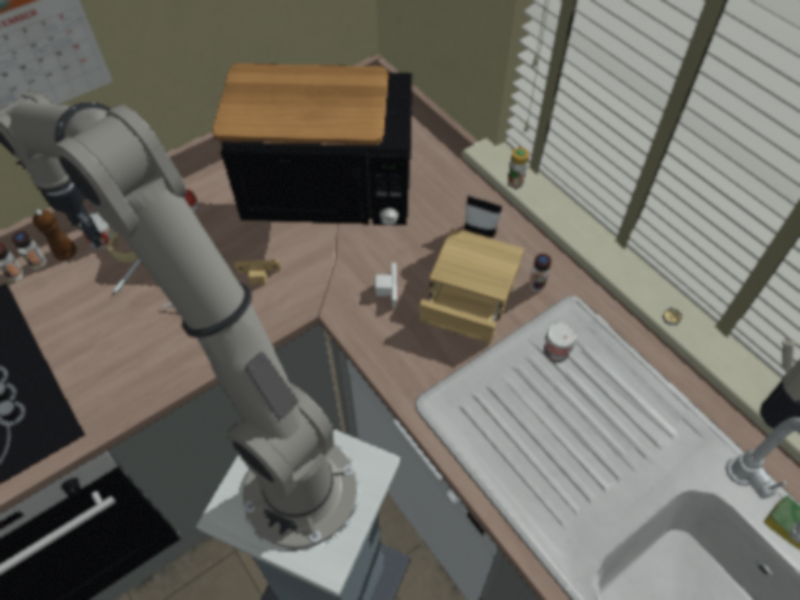

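The wooden pull (top view ~(258,272), scene ~(252,268)) fits the description. The look-alike at top ~(387,284), scene ~(397,303) is white, so it is not meant. The chest is at top ~(475,285) with its drawer open towards the robot. I'll confirm with an enlarged crop.

```bash
python3 - <<'E'
from h import *
t=cv2.imread('pics/topraw.png')
s=cv2.imread('pics/sceneraw.png')
def crop(i,x,y,w,h):return cv2.resize(i[y:y+h,x:x+w],(400,300),interpolation=cv2.INTER_CUBIC)
# each 5x: 80x60 / chest 4x... 
a=crop(t,140,150,60,45);b=crop(t,255,140,100,75);c=crop(s,135,150,60,45);d=crop(s,260,155,120,90)
cv2.imwrite('pics/crops.png',np.vstack([np.hstack([a,b]),np.hstack([c,d])]))
for n,u,v in(('top',258,275),('scene',252,270),('top',387,284),('scene',397,303),('top',458,318),('scene',470,352)):
    print(n,onz(n,u/1.5625,v/1.5625,.03 if u<400 else .05).round(3))
E
```

```text
top [0.425 0.342 0.03 ]
scene [0.433 0.335 0.03 ]
top [0.526 0.041 0.03 ]
scene [0.529 0.034 0.03 ]
top [ 0.49  -0.154  0.05 ]
scene [ 0.485 -0.158  0.05 ]
```

View pics/crops.png

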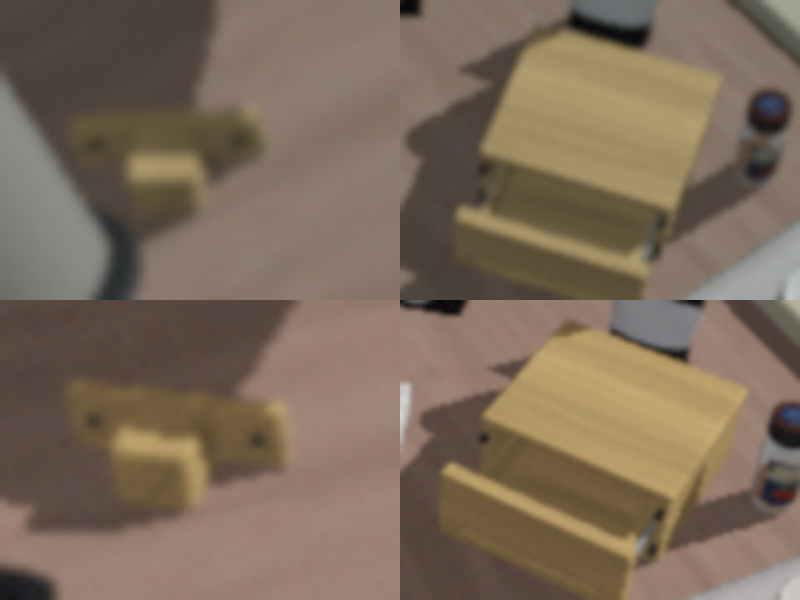

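```bash
python3 - <<'E'
from h import *
def P(n,pts,s,o,z):
    r=np.array([onz(n,o[0]+u/s,o[1]+v/s,z)[:2] for u,v in pts]);print(n,r.round(3).tolist())
    return r
for r in (P('top',[(84,150),(272,210),(322,75),(145,28)],4,(255,140),.086),P('scene',[(85,120),(275,198),(346,90),(165,22)],3.333,(260,155),.086)):
    d=r[3]-r[0]+r[2]-r[1];w=r[0]-r[1]+r[3]-r[2];print('c',r.mean(0),np.degrees(np.arctan2(d[1],d[0])),np.degrees(np.arctan2(w[1],w[0]))-90)
P('top',[(58,208),(242,268)],4,(255,140),.078);P('scene',[(42,165),(235,245)],3.333,(260,155),.078)
P('top',[(127,157),(200,157),(203,183),(130,183),(72,118),(250,107)],6.667,(140,150),.036)
P('scene',[(115,128),(200,138),(70,80),(285,105)],6.667,(135,150),.036)
E
```

```text
top [[0.548, -0.063], [0.553, -0.242], [0.716, -0.235], [0.704, -0.062]]
scene [[0.545, -0.067], [0.558, -0.245], [0.716, -0.235], [0.703, -0.055]]
c [ 0.63041206 -0.15049757] 1.3690480612167633 2.8122689925702815
c [ 0.63030735 -0.15058103] 3.935397675893184 4.094273826996641
top [[0.485, -0.064], [0.49, -0.237]]
scene [[0.483, -0.063], [0.499, -0.241]]
top [[0.423, 0.366], [0.439, 0.327], [0.424, 0.317], [0.407, 0.355], [0.434, 0.41], [0.482, 0.319]]
scene [[0.424, 0.366], [0.443, 0.327], [0.437, 0.41], [0.485, 0.311]]
```

```bash
cat >> h.py <<'E'
from scipy.spatial.transform import Rotation as R
def Rt(yaw): # tool down, tool y = world y turned by yaw (deg)
    c,s=np.cos(np.radians(yaw)),np.sin(np.radians(yaw));return np.array([[-c,-s,0],[-s,c,0],[0,0,-1.]])
def plan(wps,cap=55,st=None):
    """wps: (x,y,z,yaw); prints, per waypoint, equal rows in the tool frame"""
    st=st or bot.state();p=np.array(st['tool_pos']);Q=np.array(st['orientation'])
    for w in wps:
        q=np.array(w[:3]);T=Rt(w[3]);rv=R.from_matrix(Q.T@T).as_rotvec()
        n=int(max(1,np.ceil(np.linalg.norm(q-p)*1000/cap),np.ceil(np.linalg.norm(rv)/.17)))
        print(w,n)
        for k in range(n):
            A=Q@R.from_rotvec(rv*k/n).as_matrix();print('  ',(A.T@(q-p)/n*1000).round(1).tolist(),(rv/n).round(3).tolist())
        p,Q=q,T
E
python3 -c "
from h import *
plan([(.40,.33,.23,0),(.43,-.15,.16,3.3)],60)"
```

```text
(0.4, 0.33, 0.23, 0) 6
   [-41.3, -36.5, 0.2] [-0.0, -0.0, -0.064]
   [-38.9, -39.1, 0.2] [-0.0, -0.0, -0.064]
   [-36.3, -41.5, 0.2] [-0.0, -0.0, -0.064]
   [-33.6, -43.7, 0.2] [-0.0, -0.0, -0.064]
   [-30.7, -45.7, 0.2] [-0.0, -0.0, -0.064]
   [-27.8, -47.6, 0.2] [-0.0, -0.0, -0.064]
(0.43, -0.15, 0.16, 3.3) 9
   [-3.3, -53.3, 7.8] [0.0, 0.0, -0.006]
   [-3.0, -53.4, 7.8] [0.0, 0.0, -0.006]
   [-2.7, -53.4, 7.8] [0.0, 0.0, -0.006]
   [-2.3, -53.4, 7.8] [0.0, 0.0, -0.006]
   [-2.0, -53.4, 7.8] [0.0, 0.0, -0.006]
   [-1.6, -53.4, 7.8] [0.0, 0.0, -0.006]
   [-1.3, -53.4, 7.8] [0.0, 0.0, -0.006]
   [-0.9, -53.4, 7.8] [0.0, 0.0, -0.006]
   [-0.6, -53.4, 7.8] [0.0, 0.0, -0.006]
```

apply_moves(steps=[[[-41, -36, 0, 0, 0, -0.064, 1], [-39, -39, 0, 0, 0, -0.064, 1], [-36, -41, 0, 0, 0, -0.064, 1], [-34, -44, 0, 0, 0, -0.064, 1], [-31, -46, 0, 0, 0, -0.064, 1]]])

```text
time: 0.72
tool_pos: [0.3765, 0.3783, 0.2315]
orientation: [[-0.998, 0.061, -0.0], [0.061, 0.998, -0.0], [0.0, -0.0, -1.0]]
force: [0.2, -0.4, -0.6]
finger_gap: 0.0854
```

apply_moves(steps=[[[-28, -48, 0, 0, 0, -0.064, 1], [0, 0, 0, 0, 0, 0, 1]]])

```text
time: 0.98
tool_pos: [0.4033, 0.3256, 0.2315]
orientation: [[-1.0, 0.007, 0.0], [0.007, 1.0, -0.002], [-0.0, -0.002, -1.0]]
force: [-0.6, 0.7, 0.1]
finger_gap: 0.0854
```

```bash
python3 - <<'E'
from h import *
import pickle
st=bot.state();im=bot.grab_frame('wrist');pickle.dump((st,im),open('w1.pkl','wb'))
save('w1',cv2.resize(im,(800,600)));print(st['tool_pos'],st['orientation'].round(3),st['force'])
plan([(.43,-.15,.16,3.3)],60)
E
```

```text
[0.40331242 0.32556075 0.23153445] [[-1.     0.007  0.   ]
 [ 0.007  1.    -0.002]
 [-0.    -0.002 -1.   ]] [-0.56555636  0.73180628  0.06259349]
(0.43, -0.15, 0.16, 3.3) 9
   [-3.3, -53.1, 8.0] [-0.0, -0.0, -0.007]
   [-3.0, -53.2, 8.0] [-0.0, -0.0, -0.007]
   [-2.6, -53.2, 8.0] [-0.0, -0.0, -0.007]
   [-2.2, -53.2, 8.0] [-0.0, -0.0, -0.007]
   [-1.9, -53.2, 8.0] [-0.0, -0.0, -0.007]
   [-1.5, -53.2, 8.0] [-0.0, -0.0, -0.007]
   [-1.1, -53.2, 8.0] [-0.0, -0.0, -0.007]
   [-0.8, -53.2, 8.0] [-0.0, -0.0, -0.007]
   [-0.4, -53.3, 8.0] [-0.0, -0.0, -0.007]
```

View pics/w1.png

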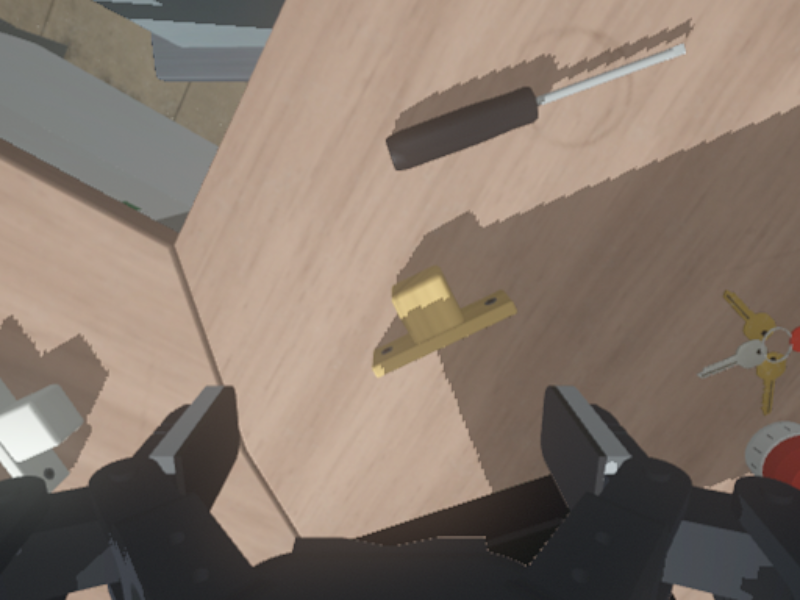

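The wrist view confirms the wooden pull at about (440,320), with the plate on the far side from (378,370) to (515,305). The white decoy is at (35,430), well apart. The screwdriver at (460,130) is clear. Drawer first.

apply_moves(steps=[[[-3, -53, 4, 0, 0, -0.007, -1], [-3, -53, 8, 0, 0, -0.007, -1], [-3, -53, 8, 0, 0, -0.007, -1], [-2, -53, 8, 0, 0, -0.007, -1], [-2, -53, 8, 0, 0, -0.007, -1]]])

```text
time: 1.65
tool_pos: [0.4179, 0.0658, 0.1955]
orientation: [[-0.999, -0.039, 0.0], [-0.039, 0.999, 0.0], [-0.0, 0.0, -1.0]]
force: [0.3, 0.2, 1.1]
finger_gap: 0.0003
```

apply_moves(steps=[[[-2, -53, 8, 0, 0, -0.007, -1], [-1, -53, 8, 0, 0, -0.007, -1], [-1, -53, 8, 0, 0, -0.007, -1], [0, -53, 8, 0, 0, -0.007, -1], [0, 0, 0, 0, 0, 0, -1]]])

```text
time: 2.28
tool_pos: [0.4319, -0.1484, 0.1633]
orientation: [[-0.998, -0.059, -0.001], [-0.059, 0.998, -0.001], [0.001, -0.001, -1.0]]
force: [0.3, -0.2, 0.2]
finger_gap: 0.0002
```

```bash
python3 - <<'E'
from h import *
import pickle
st=bot.state();im=bot.grab_frame('wrist');pickle.dump((st,im),open('w2.pkl','wb'))
save('w2',cv2.resize(im,(800,600)));print(st['tool_pos'],st['orientation'].round(3),st['force'],st['finger_gap'])
E
```

```text
[ 0.43185252 -0.14839283  0.16325233] [[-0.998 -0.059 -0.001]
 [-0.059  0.998 -0.001]
 [ 0.001 -0.001 -1.   ]] [ 0.27569844 -0.22579161  0.23224887] 0.00022348063179337187
```

View pics/w2.png

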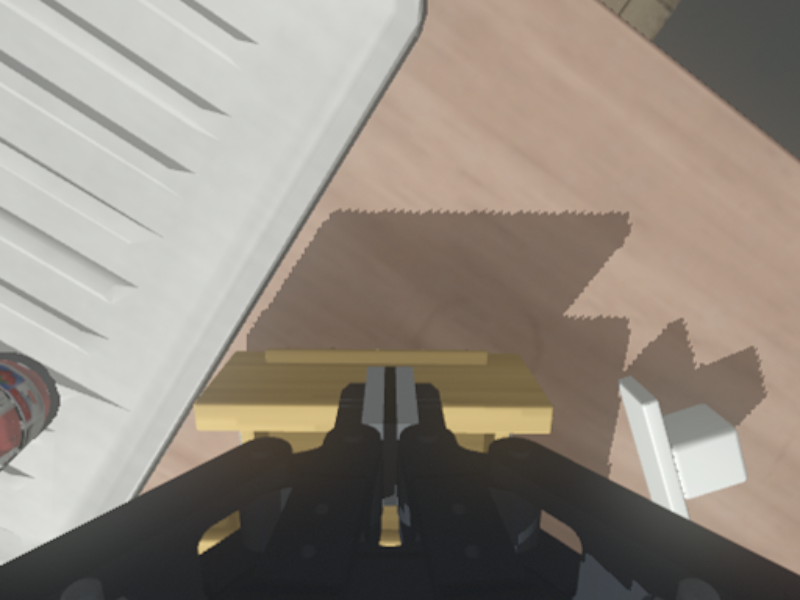

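```bash
python3 - <<'E'
from h import *
import pickle
st,im=pickle.load(open('w2.pkl','rb'))
k=1.5625
for z,a,b in((.078,(197,404),(551,407)),(.028,(266,352),(487,352)),(.028,(266,362),(487,362))):
    A,B=[onz('wrist',p[0]/k,p[1]/k,z,st) for p in(a,b)];w=B-A
    print(A.round(4),B.round(4),((A+B)/2).round(4),np.linalg.norm(w[:2]).round(4),np.degrees(np.arctan2(-w[0],w[1])).round(2))
E
```

```text
[ 0.4851 -0.2399  0.078 ] [ 0.4762 -0.0657  0.078 ] [ 0.4807 -0.1528  0.078 ] 0.1745 2.94
[ 0.4759 -0.2176  0.028 ] [ 0.4681 -0.0892  0.028 ] [ 0.472  -0.1534  0.028 ] 0.1287 3.46
[ 0.4822 -0.2176  0.028 ] [ 0.4744 -0.0885  0.028 ] [ 0.4783 -0.1531  0.028 ] 0.1294 3.46
```

apply_moves(steps=[[[0, -4, 48, 0, 0, 0, -1], [0, -3, 48, 0, 0, 0, -1], [-15, 0, 0, 0, 0, 0, -1], [-10, 0, 0, 0, 0, 0, -1], [-8, 0, 0, 0, 0, 0, -1]]])

```text
time: 2.95
tool_pos: [0.468, -0.1501, 0.0696]
orientation: [[-0.998, -0.066, 0.004], [-0.066, 0.998, -0.0], [-0.004, -0.0, -1.0]]
force: [-4.6, 0.9, 3.1]
finger_gap: 0.0002
```

apply_moves(steps=[[[-7, 0, 0, 0, 0, 0, -1], [-7, 0, 0, 0, 0, 0, -1], [-7, 0, 0, 0, 0, 0, -1], [-7, 0, 0, 0, 0, 0, -1]]])

```text
time: 3.45
tool_pos: [0.4934, -0.149, 0.0677]
orientation: [[-0.998, -0.064, -0.0], [-0.064, 0.998, -0.0], [0.0, -0.0, -1.0]]
force: [-2.5, -0.5, 1.5]
finger_gap: 0.0002
```

apply_moves(steps=[[[-6, 0, 0, 0, 0, 0, -1], [-6, 0, 0, 0, 0, 0, -1], [-4, 0, 0, 0, 0, 0, -1], [-3, 0, 0, 0, 0, 0, -1]]])

```text
time: 3.95
tool_pos: [0.5074, -0.1482, 0.0669]
orientation: [[-0.998, -0.062, -0.009], [-0.063, 0.998, 0.001], [0.009, 0.002, -1.0]]
force: [-14.7, -1.6, 11.8]
finger_gap: 0.0001
```

apply_moves(steps=[[[-3, 0, 0, 0, 0, 0, -1], [-3, 0, 0, 0, 0, 0, -1]]])

```text
time: 4.2
tool_pos: [0.5128, -0.1479, 0.0666]
orientation: [[-0.998, -0.062, -0.01], [-0.062, 0.998, 0.001], [0.01, 0.002, -1.0]]
force: [-5.3, -1.4, 1.9]
finger_gap: 0.0002
```

apply_moves(steps=[[[-3, 0, 0, 0, 0, 0, -1], [-3, 0, 0, 0, 0, 0, -1]]])

```text
time: 4.45
tool_pos: [0.5216, -0.1472, 0.067]
orientation: [[-0.998, -0.063, -0.005], [-0.063, 0.998, 0.0], [0.005, 0.001, -1.0]]
force: [-11.8, -1.8, 4.6]
finger_gap: 0.0002
```

apply_moves(steps=[[[0, 0, 0, 0, 0, 0, -1], [0, 0, 0, 0, 0, 0, -1]]])

```text
time: 4.7
tool_pos: [0.5212, -0.1473, 0.067]
orientation: [[-0.998, -0.063, -0.006], [-0.063, 0.998, 0.001], [0.006, 0.001, -1.0]]
force: [-9.3, -1.9, 4.7]
finger_gap: -0.0
```

apply_moves(steps=[[[-2, 0, 0, 0, 0, 0, -1], [-2, 0, 0, 0, 0, 0, -1]]])

```text
time: 4.95
tool_pos: [0.5235, -0.1471, 0.0668]
orientation: [[-0.998, -0.063, -0.009], [-0.063, 0.998, 0.001], [0.009, 0.002, -1.0]]
force: [-15.7, -1.1, 10.2]
finger_gap: 0.0001
```

Stiffness ~2.7 N/mm at 15.7 N, beyond the catch force: the drawer is home. Backing off, rising, and checking with the wrist camera.

apply_moves(steps=[[[8, 0, 0, 0, 0, 0, -1], [25, 0, 0, 0, 0, 0, -1], [40, 0, 0, 0, 0, 0, -1], [20, 0, -50, 0, 0, 0, -1], [0, 0, -50, 0, 0, 0, -1]]])

```text
time: 5.58
tool_pos: [0.4344, -0.1526, 0.1687]
orientation: [[-0.998, -0.063, -0.001], [-0.063, 0.998, 0.0], [0.001, 0.0, -1.0]]
force: [1.4, 0.6, 0.2]
finger_gap: 0.0
```

apply_moves(steps=[[[0, 0, -10, 0, 0, 0, 1], [0, 0, 0, 0, 0, 0, 1]]])

```text
time: 5.82
tool_pos: [0.4366, -0.1523, 0.1782]
orientation: [[-0.998, -0.065, 0.003], [-0.065, 0.998, 0.0], [-0.003, -0.0, -1.0]]
force: [-0.3, 0.8, -0.8]
finger_gap: 0.0354
```

```bash
python3 - <<'E'
from h import *
import pickle
st=bot.state();im=bot.grab_frame('wrist');pickle.dump((st,im),open('w3.pkl','wb'))
save('w3',cv2.resize(im,(800,600)));print(st['tool_pos'],st['orientation'].round(4),st['force'],st['finger_gap'])
plan([(.40,.335,.20,27)],60)
E
```

```text
[ 0.43660058 -0.15227737  0.17822568] [[-9.979e-01 -6.510e-02  2.800e-03]
 [-6.510e-02  9.979e-01  0.000e+00]
 [-2.800e-03 -1.000e-04 -1.000e+00]] [-0.32585462  0.77693221 -0.80173821] 0.03540098582815541
(0.4, 0.335, 0.2, 27) 9
   [0.4, 54.3, -2.5] [0.0, 0.0, -0.045]
   [-2.0, 54.2, -2.5] [0.0, 0.0, -0.045]
   [-4.5, 54.1, -2.5] [0.0, 0.0, -0.045]
   [-6.9, 53.8, -2.5] [0.0, 0.0, -0.045]
   [-9.3, 53.5, -2.5] [0.0, 0.0, -0.045]
   [-11.7, 53.0, -2.5] [0.0, 0.0, -0.045]
   [-14.1, 52.4, -2.5] [0.0, 0.0, -0.045]
   [-16.4, 51.7, -2.5] [0.0, 0.0, -0.045]
   [-18.8, 50.9, -2.5] [0.0, 0.0, -0.045]
```

View pics/w3.png

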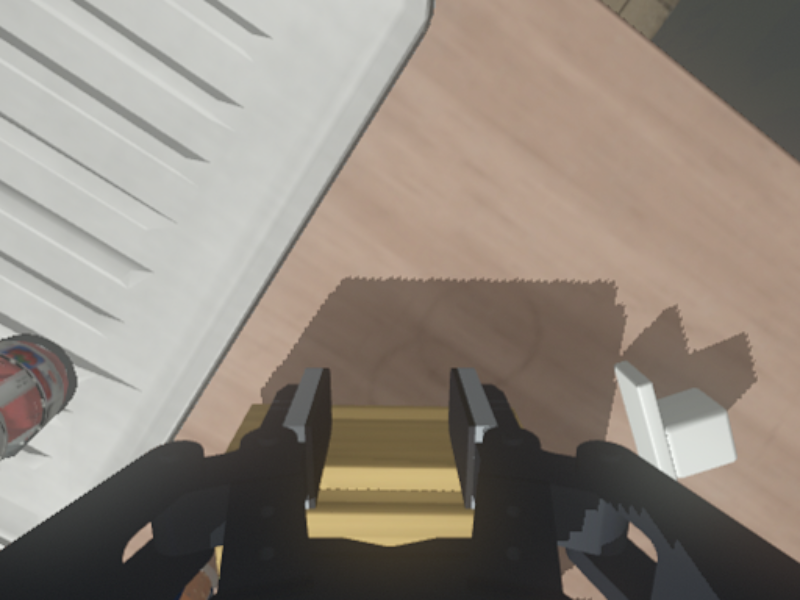

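The drawer is closed: the ledge edge is at row ~407 and the front's top edge at ~490, flush with the chest. Moving on to the pull.

```bash
python3 - <<'E'
from h import *
import pickle
st,im=pickle.load(open('w3.pkl','rb'));k=1.5625
for z,v in((.028,407),(.028,418),(.078,490)): print(z,[onz('wrist',u/k,v/k,z,st).round(4).tolist() for u in(340,460)])
# column profile through gap, and edge slope by gradient peaks
g=cv2.cvtColor(im,cv2.COLOR_RGB2GRAY).astype(float)
for u in(217,256,298):
    c=g[245:340,u-2:u+3].mean(1);d=np.abs(np.diff(c));i=np.argsort(-d)[:8]+245;print(u,sorted(i.tolist()))
E
```

```text
0.028 [[0.522, -0.1777, 0.028], [0.517, -0.1018, 0.028]]
0.028 [[0.5298, -0.1774, 0.028], [0.5247, -0.101, 0.028]]
0.078 [[0.5464, -0.1721, 0.078], [0.542, -0.1059, 0.078]]
217 [267, 297, 298, 299, 311, 312, 327, 328]
256 [267, 298, 299, 312, 313, 327, 328, 329]
298 [247, 324, 325, 326, 327, 328, 329, 330]
```

apply_moves(steps=[[[0, 54, -2, 0, 0, -0.045, 1], [-2, 54, -2, 0, 0, -0.045, 1], [-4, 54, -2, 0, 0, -0.045, 1], [-7, 54, -2, 0, 0, -0.045, 1], [-9, 53, -2, 0, 0, -0.045, 1]]])

```text
time: 6.5
tool_pos: [0.4147, 0.1188, 0.1862]
orientation: [[-0.958, -0.287, -0.002], [-0.287, 0.958, -0.001], [0.002, -0.0, -1.0]]
force: [1.9, -0.1, 0.3]
finger_gap: 0.0852
```

apply_moves(steps=[[[-12, 53, -2, 0, 0, -0.045, 1], [-14, 52, -2, 0, 0, -0.045, 1], [-16, 52, -2, 0, 0, -0.045, 1], [-19, 51, -2, 0, 0, -0.045, 1], [0, 0, 0, 0, 0, 0, 1]]])

```text
time: 7.12
tool_pos: [0.3981, 0.3382, 0.1937]
orientation: [[-0.888, -0.459, -0.003], [-0.459, 0.888, 0.0], [0.002, 0.002, -1.0]]
force: [-0.5, -1.1, -0.4]
finger_gap: 0.0853
```

```bash
python3 - <<'E'
from h import *
import pickle
st=bot.state();im=bot.grab_frame('wrist');pickle.dump((st,im),open('w4.pkl','wb'))
print(st['tool_pos'],st['orientation'].round(4),st['finger_gap'])
u,v=proj('wrist',np.array([.44,.35,.03]),st);u,v=int(u),int(v);print(u,v)
x0=max(0,min(u-64,512-128));y0=max(0,min(v-48,384-96));print(x0,y0)
save('w4',cv2.resize(im[y0:y0+96,x0:x0+128],(768,576),interpolation=cv2.INTER_CUBIC))
E
```

```text
[0.39807371 0.33824814 0.19369926] [[-8.884e-01 -4.590e-01 -2.600e-03]
 [-4.590e-01  8.884e-01  4.000e-04]
 [ 2.200e-03  1.500e-03 -1.000e+00]] 0.08531854136243196
239 217
175 169
```

View pics/w4.png

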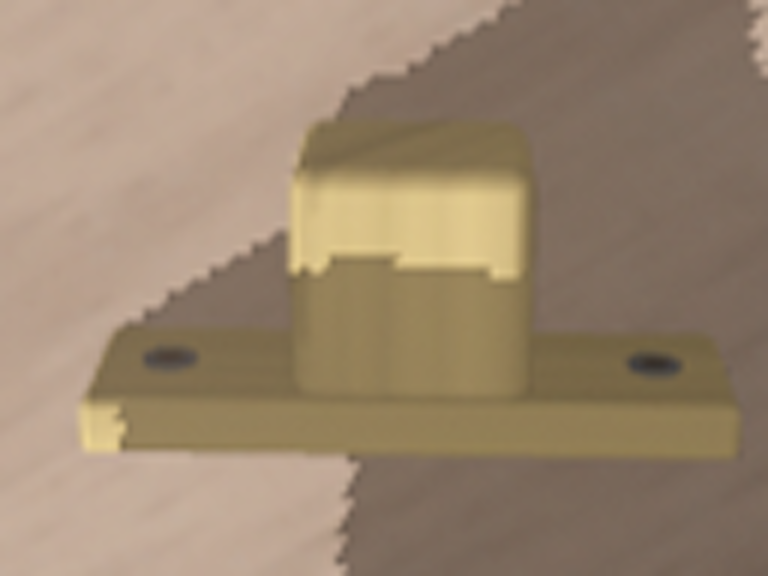

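```bash
python3 - <<'E'
from h import *
import pickle
st,im=pickle.load(open('w4.pkl','rb'))
f=lambda u,v:onz('wrist',175+u/6,169+v/6,.036,st)[:2]
for n,a,b in(('back',(82,452),(737,458)),('front',(80,401),(738,405)),('blockfront',(294,178),(531,180)),('blockrear',(292,397),(531,397))):
    A,B=f(*a),f(*b);w=B-A;print(n,((A+B)/2).round(4),np.linalg.norm(w).round(4),np.degrees(np.arctan2(-w[0],w[1])).round(2))
A,B=f(82,452),f(737,458);w=B-A;y=w/np.linalg.norm(w);x=np.array([y[1],-y[0]])
c=(A+B)/2-x*.03;A2=(f(294,178)+f(531,180)+f(292,397)+f(531,397))/4
yaw=np.degrees(np.arctan2(-y[0],y[1]));print(c,A2,yaw)
plan([(*c,.08,yaw),(*c,.027,yaw)],60)
E
```

```text
back [0.4621 0.3652] 0.1091 26.75
front [0.4539 0.3609] 0.1088 26.94
blockfront [0.4192 0.3438] 0.0379 26.83
blockrear [0.4527 0.3607] 0.0395 27.32
[0.43534536 0.35170547] [0.43595916 0.35224012] 26.74652285675993
(np.float64(0.43534536282883046), np.float64(0.3517054719012302), 0.08, np.float64(26.74652285675993)) 3
   [-13.5, -0.6, 37.8] [-0.0, -0.001, 0.002]
   [-13.4, -0.6, 37.8] [-0.0, -0.001, 0.002]
   [-13.4, -0.6, 37.8] [-0.0, -0.001, 0.002]
(np.float64(0.43534536282883046), np.float64(0.3517054719012302), 0.027, np.float64(26.74652285675993)) 1
   [0.0, 0.0, 53.0] [0.0, 0.0, 0.0]
```

apply_moves(steps=[[[-14, -1, 38, 0, 0, 0.002, 1], [-13, 0, 38, 0, 0, 0.002, 1], [-13, -1, 38, 0, 0, 0.002, 1], [0, 0, 30, 0, 0, 0, 1], [0, 0, 0, 0, 0, 0, 1]]])

```text
time: 7.8
tool_pos: [0.4352, 0.3465, 0.0486]
orientation: [[-0.895, -0.445, -0.005], [-0.445, 0.895, -0.005], [0.007, -0.003, -1.0]]
force: [0.1, -0.6, -0.4]
finger_gap: 0.0853
```

```bash
python3 -c "
from h import *
plan([(.4353,.3517,.027,26.8)],60)"
```

```text
(0.4353, 0.3517, 0.027, 26.8) 1
   [-2.5, 4.7, 21.5] [-0.003, -0.007, -0.006]
```

apply_moves(steps=[[[-2, 5, 21, -0.003, -0.005, -0.006, 1], [0, 0, 0, 0, 0, 0, 1]]])

```text
time: 8.05
tool_pos: [0.4358, 0.3542, 0.0305]
orientation: [[-0.892, -0.452, 0.002], [-0.452, 0.892, 0.004], [-0.003, 0.002, -1.0]]
force: [-0.1, 0.2, -0.3]
finger_gap: 0.0855
```

apply_moves(steps=[[[0, 0, 0, 0, 0, 0, -1], [0, 0, 0, 0, 0, 0, -1], [0, 0, 0, 0, 0, 0, -1], [0, 0, 0, 0, 0, 0, -1]]])

```text
time: 8.55
tool_pos: [0.4369, 0.3553, 0.032]
orientation: [[-0.892, -0.452, 0.004], [-0.452, 0.892, 0.006], [-0.006, 0.003, -1.0]]
force: [-0.9, -1.6, 8.7]
finger_gap: 0.0371
```

apply_moves(steps=[[[0, 0, 0, 0, 0, 0, -1], [0, 0, -4, 0, 0, 0, -1], [0, 0, -36, 0, 0, 0, -1], [0, 0, -50, 0, 0, 0, -1], [0, 0, 0, 0, 0, 0, -1]]])

```text
time: 9.18
tool_pos: [0.4382, 0.3565, 0.1246]
orientation: [[-0.892, -0.452, 0.009], [-0.452, 0.892, 0.01], [-0.012, 0.005, -1.0]]
force: [0.3, 1.0, -1.8]
finger_gap: 0.0371
```

```bash
python3 - <<'E'
from h import *
st=bot.state();im=bot.grab_frame('wrist')
print(st['tool_pos'],st['orientation'].round(4),st['finger_gap'],st['force'])
save('w5',cv2.resize(im[150:342,128:384],(768,576),interpolation=cv2.INTER_CUBIC))
plan([(.43,-.10,.16,3.5)],58)
E
```

```text
[0.43815065 0.35653547 0.1246163 ] [[-0.892  -0.452   0.0085]
 [-0.4519  0.892   0.0103]
 [-0.0123  0.0054 -0.9999]] 0.03708445238143273 [ 0.33229689  1.03516031 -1.75932122]
(0.43, -0.1, 0.16, 3.5) 8
   [26.5, -50.4, -5.1] [0.001, 0.001, 0.051]
   [23.9, -51.7, -5.1] [0.001, 0.001, 0.051]
   [21.2, -52.8, -5.0] [0.001, 0.001, 0.051]
   [18.5, -53.8, -5.0] [0.001, 0.001, 0.051]
   [15.7, -54.7, -4.9] [0.001, 0.001, 0.051]
   [12.9, -55.4, -4.8] [0.001, 0.001, 0.051]
   [10.1, -56.0, -4.8] [0.001, 0.001, 0.051]
   [7.2, -56.5, -4.7] [0.001, 0.001, 0.051]
```

View pics/w5.png

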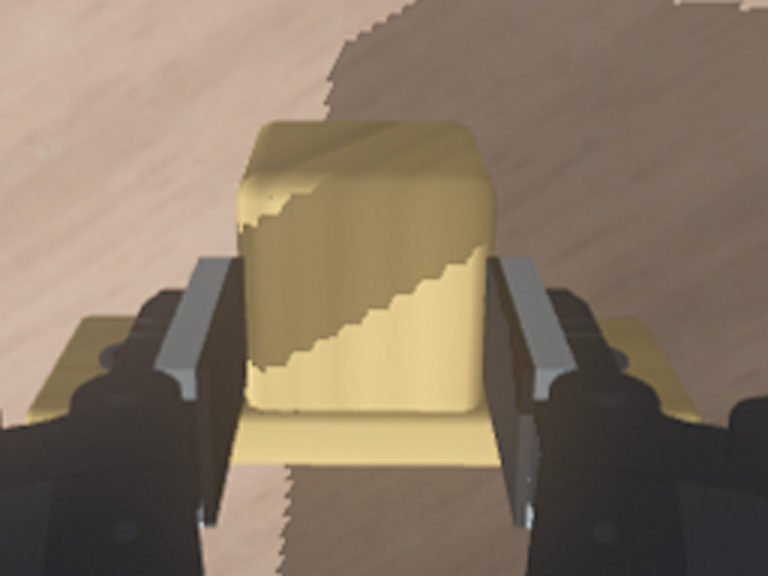

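The pull is held squarely: block between pads at (365,295), plate behind. Working out where it sits in the tool, then carrying it.

```bash
python3 - <<'E'
from h import *
m=bot.camera_model('wrist');M=np.array(m['mount']);K=np.array(m['mtx'])
def f(u,v,z):
    d=M[:3,:3]@np.linalg.solve(K,[128+u/3,150+v/3,1]);o=M[:3,3];return (o+d*(z-o[2])/d[2]).round(4)
for p in((240,180),(492,180),(247,411),(485,411),(233,465),(502,465),):print(p,f(*p,-.004))
E
```

```text
(240, 180) [ 0.0218 -0.0183 -0.004 ]
(492, 180) [ 0.0218  0.0194 -0.004 ]
(247, 411) [-0.0173 -0.0185 -0.004 ]
(485, 411) [-0.0173  0.0197 -0.004 ]
(233, 465) [-0.0273 -0.0211 -0.004 ]
(502, 465) [-0.0273  0.0228 -0.004 ]
```

apply_moves(steps=[[[26, -50, -5, 0, 0, 0.051, -1], [24, -52, -5, 0, 0, 0.051, -1], [21, -53, -5, 0, 0, 0.051, -1], [18, -54, -5, 0, 0, 0.051, -1], [16, -55, -5, 0, 0, 0.051, -1]]])

```text
time: 9.85
tool_pos: [0.4314, 0.0677, 0.1433]
orientation: [[-0.977, -0.211, 0.001], [-0.211, 0.977, 0.004], [-0.002, 0.004, -1.0]]
force: [1.3, -0.5, -1.6]
finger_gap: 0.0375
```

apply_moves(steps=[[[13, -55, -5, 0, 0, 0.051, -1], [10, -56, -5, 0, 0, 0.051, -1], [7, -56, -5, 0, 0, 0.051, -1], [0, 0, 0, 0, 0, 0, -1]]])

```text
time: 10.35
tool_pos: [0.4287, -0.1044, 0.1578]
orientation: [[-0.999, -0.053, 0.002], [-0.053, 0.999, 0.003], [-0.002, 0.003, -1.0]]
force: [0.2, 0.3, -2.3]
finger_gap: 0.037
```

```bash
python3 - <<'E'
from h import *
st=bot.state();print(st['force'])
plan([(.455,-.155,.12,3.5),(.455,-.155,.063,3.5)],58)
E
```

```text
[ 0.21647414  0.27203304 -2.32523384]
(0.455, -0.155, 0.12, 3.5) 2
   [-11.7, -26.0, 18.8] [0.002, 0.001, -0.004]
   [-11.7, -26.0, 18.8] [0.002, 0.001, -0.004]
(0.455, -0.155, 0.063, 3.5) 1
   [0.0, 0.0, 57.0] [0.0, 0.0, 0.0]
```

apply_moves(steps=[[[-12, -26, 25, 0, 0, -0.004, -1], [-12, -25, 25, 0, 0, -0.004, -1], [0, 0, 20, 0, 0, 0, -1], [0, 0, 0, 0, 0, 0, -1]]])

```text
time: 10.85
tool_pos: [0.4555, -0.148, 0.0861]
orientation: [[-0.998, -0.07, -0.003], [-0.07, 0.998, 0.006], [0.002, 0.006, -1.0]]
force: [-0.2, 0.4, -1.6]
finger_gap: 0.0369
```

```bash
python3 - <<'E'
from h import *
import pickle
st=bot.state();im=bot.grab_frame('wrist');pickle.dump((st,im),open('w6.pkl','wb'))
print(st['tool_pos'],st['orientation'].round(4),st['finger_gap'],st['force'])
save('w6',cv2.resize(im[150:342,128:384],(768,576),interpolation=cv2.INTER_CUBIC))
E
```

```text
[ 0.45550052 -0.1480161   0.08607515] [[-0.9975 -0.0699 -0.0026]
 [-0.0699  0.9975  0.0058]
 [ 0.0022  0.006  -1.    ]] 0.03690133847468517 [-0.1781707   0.43075248 -1.60146828]
```

View pics/w6.png

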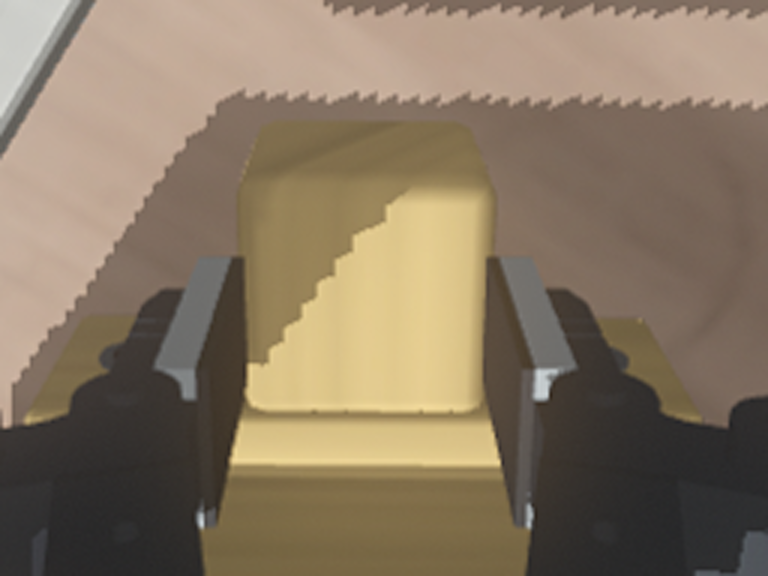

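```bash
python3 - <<'E'
from h import *
import pickle
st,im=pickle.load(open('w2.pkl','rb'));h=im.astype(int)
sat=(im.max(2).astype(int)-im.min(2))
for v in(226,228,230): 
    r=sat[v-1:v+2].mean(0);d=np.diff(r)
    print(v,r[160:182].astype(int).tolist(),r[302:322].astype(int).tolist())
for v in(262,266,270):
    r=sat[v-1:v+2].mean(0);print(v,r[118:134].astype(int).tolist(),r[344:360].astype(int).tolist())
E
```

```text
226 [38, 39, 38, 39, 40, 39, 40, 40, 40, 44, 55, 55, 54, 55, 56, 56, 56, 56, 56, 57, 57, 56] [59, 58, 57, 58, 58, 58, 57, 58, 57, 54, 41, 40, 40, 39, 39, 40, 40, 39, 39, 39]
228 [40, 41, 41, 42, 42, 42, 42, 43, 42, 47, 57, 57, 57, 57, 57, 57, 57, 57, 57, 58, 58, 58] [60, 59, 59, 59, 59, 60, 59, 59, 59, 57, 47, 46, 46, 45, 46, 45, 46, 46, 46, 46]
230 [41, 42, 42, 43, 43, 43, 44, 44, 43, 45, 52, 56, 56, 56, 56, 56, 56, 56, 57, 57, 57, 57] [59, 59, 59, 58, 59, 59, 58, 59, 59, 55, 47, 47, 47, 47, 47, 46, 46, 47, 46, 47]
262 [6, 9, 8, 11, 25, 43, 59, 75, 74, 73, 74, 74, 74, 74, 75, 75] [77, 76, 77, 77, 77, 75, 76, 75, 75, 66, 38, 31, 31, 31, 31, 31]
266 [8, 16, 32, 37, 38, 37, 47, 74, 77, 77, 77, 77, 77, 77, 77, 77] [80, 80, 80, 80, 80, 79, 79, 79, 78, 61, 28, 31, 32, 32, 31, 31]
270 [26, 39, 38, 39, 38, 37, 42, 65, 81, 80, 79, 80, 80, 81, 81, 81] [81, 80, 81, 81, 80, 80, 80, 80, 73, 44, 30, 31, 32, 32, 31, 31]
```

```bash
python3 - <<'E'
from h import *
a=[bot.grab_frame(n) for n in('top','scene')]
t,s=a;save('t2raw',t);save('s2raw',s)
b=[cv2.resize(i[y:y+75,x:x+100],(400,300),interpolation=cv2.INTER_CUBIC) for i,x,y in((t,250,140),(s,260,160))]
save('ts2',np.hstack(b));plan([(.465,-.153,.075,3.5)])
E
```

```text
(0.465, -0.153, 0.075, 3.5) 1
   [-7.0, -5.1, 13.5] [0.005, 0.003, 0.009]
```

View pics/ts2.png

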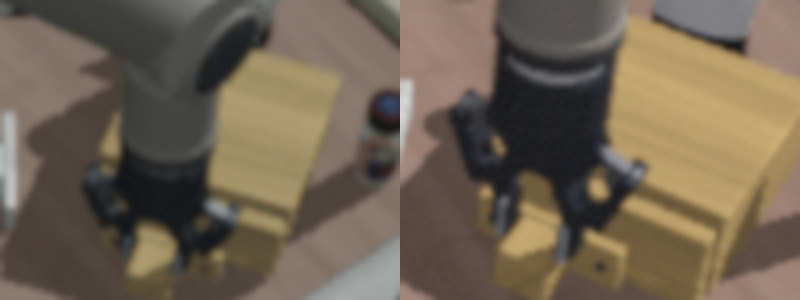

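```bash
python3 - <<'E'
from h import *
s=cv2.imread('pics/s2raw.png');t=cv2.imread('pics/t2raw.png')
f=lambda u,v,z:onz('scene',260+u/4,160+v/4,z).round(4)
print('front R',f(312,238,.078),'plate R',f(227,246,.090),f(219,250,.090))
d=np.array([np.cos(np.radians(3.5)),np.sin(np.radians(3.5))]);y=np.array([-d[1],d[0]])
# what should be seen, if face centre (.528,-.150) and pull at TCP
c=np.array([.528,-.150]);q=c-.089*y
print('pred front R px',(proj('scene',[*q,.078])-[260,160])*4)
st=bot.state();T=np.array(st['orientation']);p=np.array(st['tool_pos'])
for lx,nm in((-.028,'back'),(-.018,'front')):
  print('pred plate R',nm,(proj('scene',p+T@[lx,-.0545,-.004])-[260,160])*4)
h=np.hstack([cv2.resize(s[195:245,300:350],(400,400),interpolation=cv2.INTER_CUBIC),cv2.resize(t[170:220,280:330],(400,400),interpolation=cv2.INTER_CUBIC)])
cv2.imwrite('pics/fr.png',h)
E
```

```text
front R [ 0.5407 -0.2416  0.078 ] plate R [ 0.4893 -0.2023  0.09  ] [ 0.483  -0.1997  0.09  ]
pred front R px [303.46501959 242.53827732]
pred plate R back [225.58011677 242.73295183]
pred plate R front [219.10794398 252.06243284]
```

View pics/fr.png

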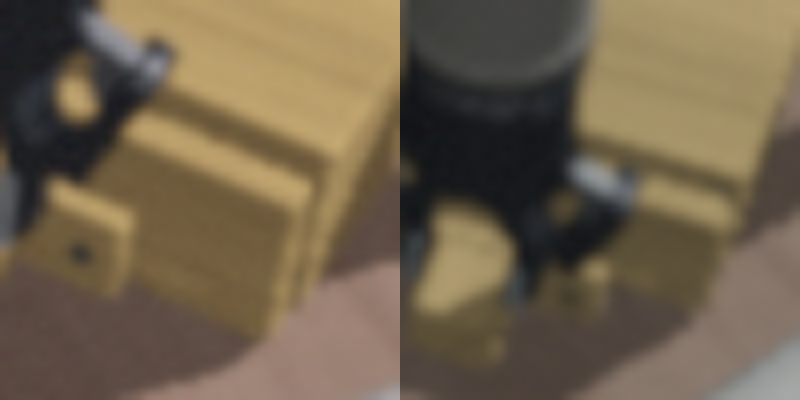

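Right end of the front is seen at raw (337,221.5) and the plate's right end at (316,222). They agree with my estimate to ~1.5 mm, so I'm taking the face centre as (0.528, -0.151), yaw 3.5°.

apply_moves(steps=[[[-8, -7, 9, 0, 0, 0.005, -1], [0, 0, 9, 0, 0, 0, -1], [0, 0, 0, 0, 0, 0, -1]]])

```text
time: 11.38
tool_pos: [0.4654, -0.1554, 0.0695]
orientation: [[-0.998, -0.064, 0.001], [-0.064, 0.998, 0.005], [-0.002, 0.005, -1.0]]
force: [-0.5, -0.1, -1.9]
finger_gap: 0.0373
```

```bash
python3 -c "
from h import *
plan([(.493,-.1533,.066,3.5)],15)"
```

```text
(0.493, -0.1533, 0.066, 3.5) 2
   [-13.8, 0.1, 1.8] [0.003, 0.001, 0.001]
   [-13.8, 0.2, 1.8] [0.003, 0.001, 0.001]
```

apply_moves(steps=[[[-12, 0, 1, 0.003, 0, 0.001, -1], [-10, 0, 1, 0.002, 0, 0.001, -1], [-6, 0, 0, 0, 0, 0, -1], [0, 0, 0, 0, 0, 0, -1]]])

```text
time: 11.88
tool_pos: [0.4947, -0.1535, 0.0684]
orientation: [[-0.998, -0.063, 0.004], [-0.063, 0.998, -0.0], [-0.004, -0.0, -1.0]]
force: [0.3, -0.1, -1.7]
finger_gap: 0.0372
```

apply_moves(steps=[[[-2, 0, 2, 0, 0, 0, -1], [-1, 0, 2, 0, 0, 0, -1], [0, 0, 0, 0, 0, 0, -1]]])

```text
time: 12.25
tool_pos: [0.4968, -0.1535, 0.0642]
orientation: [[-0.998, -0.062, 0.003], [-0.062, 0.998, 0.0], [-0.003, -0.0, -1.0]]
force: [0.5, -0.0, -1.9]
finger_gap: 0.0371
```

apply_moves(steps=[[[0, 0, 2, 0, 0, 0, -1], [0, 0, 1, 0, 0, 0, -1], [0, 0, 0, 0, 0, 0, -1]]])

```text
time: 12.62
tool_pos: [0.4969, -0.1535, 0.0613]
orientation: [[-0.998, -0.062, 0.003], [-0.062, 0.998, 0.0], [-0.003, -0.0, -1.0]]
force: [0.6, 1.0, -2.1]
finger_gap: 0.0365
```

apply_moves(steps=[[[0, 0, 1, 0, 0, 0, -1], [0, 0, 0, 0, 0, 0, -1]]])

```text
time: 12.88
tool_pos: [0.497, -0.1535, 0.0604]
orientation: [[-0.998, -0.062, 0.003], [-0.062, 0.998, -0.0], [-0.003, -0.0, -1.0]]
force: [0.3, -0.1, -0.5]
finger_gap: 0.037
```

apply_moves(steps=[[[0, 0, 1, 0, 0, 0, -1], [0, 0, 0, 0, 0, 0, -1]]])

```text
time: 13.12
tool_pos: [0.4971, -0.1536, 0.0596]
orientation: [[-0.998, -0.062, 0.004], [-0.062, 0.998, -0.0], [-0.004, -0.0, -1.0]]
force: [-0.6, -0.0, 3.5]
finger_gap: 0.0374
```

The pull stands on the ledge at the expected height. Now pressing in.

apply_moves(steps=[[[-2, 0, 0, 0, 0, 0, -1], [-1, 0, 0, 0, 0, 0, -1], [0, 0, 0, 0, 0, 0, -1]]])

```text
time: 13.5
tool_pos: [0.5, -0.1534, 0.0595]
orientation: [[-0.998, -0.062, 0.003], [-0.062, 0.998, -0.0], [-0.003, -0.0, -1.0]]
force: [-3.5, -0.7, 6.4]
finger_gap: 0.037
```

apply_moves(steps=[[[-2, 0, 0, 0, 0, 0, -1], [0, 0, 0, 0, 0, 0, -1]]])

```text
time: 13.75
tool_pos: [0.5018, -0.1534, 0.0596]
orientation: [[-0.998, -0.062, 0.003], [-0.062, 0.998, 0.0], [-0.003, -0.0, -1.0]]
force: [-2.2, -0.6, 6.2]
finger_gap: 0.0372
```

apply_moves(steps=[[[-1, 0, 0, 0, 0, 0, -1], [0, 0, 0, 0, 0, 0, -1]]])

```text
time: 14.0
tool_pos: [0.5024, -0.1533, 0.0596]
orientation: [[-0.998, -0.062, 0.002], [-0.062, 0.998, 0.0], [-0.002, 0.0, -1.0]]
force: [-4.9, 0.3, 7.8]
finger_gap: 0.0369
```

apply_moves(steps=[[[0, 0, -0.8, 0, 0, 0, -1], [-1, 0, 0, 0, 0, 0, -1], [0, 0, 0, 0, 0, 0, -1]]])

```text
time: 14.38
tool_pos: [0.5033, -0.1532, 0.0599]
orientation: [[-0.998, -0.062, 0.002], [-0.062, 0.998, 0.0], [-0.002, -0.0, -1.0]]
force: [-4.3, 0.2, 2.7]
finger_gap: 0.037
```

apply_moves(steps=[[[-1, 0, 0, 0, 0, 0, -1], [0, 0, 0, 0, 0, 0, -1], [0, 0, 0, 0, 0, 0, -1]]])

```text
time: 14.75
tool_pos: [0.5039, -0.1532, 0.0599]
orientation: [[-0.998, -0.062, 0.001], [-0.062, 0.998, 0.0], [-0.001, 0.0, -1.0]]
force: [-5.0, -0.8, 3.6]
finger_gap: 0.0369
```

apply_moves(steps=[[[-1.5, 0, 0, 0, 0, 0, -1], [-1, 0, 0, 0, 0, 0, -1], [0, 0, 0, 0, 0, 0, -1], [0, 0, 0, 0, 0, 0, -1]]])

```text
time: 15.25
tool_pos: [0.5052, -0.1531, 0.0598]
orientation: [[-0.998, -0.061, -0.001], [-0.061, 0.998, 0.001], [0.001, 0.001, -1.0]]
force: [-8.5, -1.2, 7.5]
finger_gap: 0.0368
```

```bash
python3 - <<'E'
from h import *
F=[]
for i in range(8): bot.grab_frame('wrist'); F.append(bot.state()['force'])
print(np.mean(F,0),np.std(F,0),bot.state()['tool_pos'])
E
```

```text
[-8.59931908 -1.00704722  6.71219335] [0.53289472 0.59082076 0.41827351] [ 0.5051651  -0.15305406  0.05976378]
```

apply_moves(steps=[[[-0.8, 0, -0.6, 0, 0, 0, -1], [0, 0, 0, 0, 0, 0, -1], [0, 0, 0, 0, 0, 0, -1]]])

```text
time: 16.02
tool_pos: [0.5053, -0.1531, 0.06]
orientation: [[-0.998, -0.061, -0.002], [-0.061, 0.998, 0.001], [0.002, 0.001, -1.0]]
force: [-8.9, -1.5, 3.9]
finger_gap: 0.0372
```

```bash
python3 - <<'E'
from h import *
F=[]
for i in range(8): im=bot.grab_frame('wrist'); F.append(bot.state()['force'])
st=bot.state();print(np.mean(F,0),np.std(F,0),st['tool_pos'],st['orientation'].round(4),st['time'],st['finger_gap'])
s=bot.grab_frame('scene');t=bot.grab_frame('top')
a=cv2.resize(im[150:342,128:384],(400,300),interpolation=cv2.INTER_CUBIC)
b=cv2.resize(s[195:245,283:350],(400,300),interpolation=cv2.INTER_CUBIC)
save('fin',np.hstack([a,b]))
E
```

```text
[-8.71326405 -1.49997571  3.92375033] [0.38577969 0.50802464 0.59250482] [ 0.50531456 -0.15303347  0.05996056] [[-9.981e-01 -6.120e-02 -2.100e-03]
 [-6.120e-02  9.981e-01  6.000e-04]
 [ 2.000e-03  7.000e-04 -1.000e+00]] 16.425 0.036931099789165776
```

View pics/fin.png

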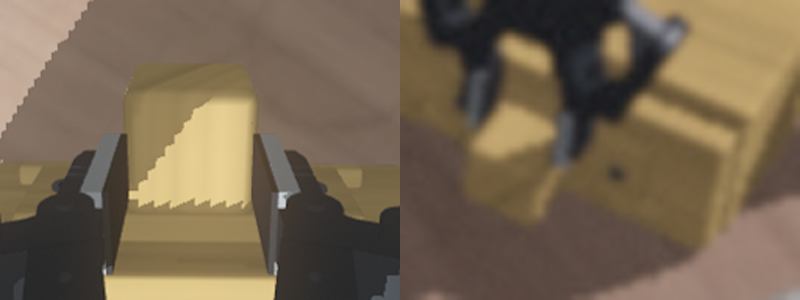

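The held pull is flat on the front, and the ledge is visible on both sides at crop row ~165. I'll compare the plate ends with the ledge ends numerically in this same view.

```bash
python3 - <<'E'
from h import *
st=bot.state();im=bot.grab_frame('wrist');T=st['orientation'];p=st['tool_pos']
d=np.array([np.cos(np.radians(3.5)),np.sin(np.radians(3.5))]);y=np.array([-d[1],d[0]])
# predicted: ledge ends, outer top edge, about the tool's own y=0 (pull centre assumed there)
for s in(1,-1):
    for nm,lx,h,z in(('ledge outer top',-.020,.065,.028),('ledge outer bottom',-.020,.065,.022),('plate front bottom',-.018,.055,.028),('plate front top',-.018,.055,.064),('board bottom',-.028,.089,.006),('board top',-.028,.089,.078)):
        w=p+T@[lx,s*h,0];w[2]=z;print(s,nm,proj('wrist',w,st).round(1))
sat=(im.max(2).astype(int)-im.min(2));g=im.sum(2)//3
for v in range(250,276,3):print(v,'L',g[v,100:176:2].tolist(),'R',g[v,330:412:2].tolist())
E
```

```text
1 ledge outer top [358.8 258. ]
1 ledge outer bottom [355.6 253.4]
1 plate front bottom [342.1 254.9]
1 plate front top [362.5 288.6]
1 board bottom [383.2 253.7]
1 board top [446.3 325.4]
-1 ledge outer top [138.3 257.9]
-1 ledge outer bottom [141.5 253.4]
-1 plate front bottom [155.  254.8]
-1 plate front top [134.4 288.5]
-1 board bottom [113.9 253.6]
-1 board top [ 50.3 325.3]
250 L [173, 172, 172, 172, 171, 171, 171, 171, 171, 171, 171, 170, 171, 104, 109, 110, 110, 108, 108, 108, 108, 109, 109, 109, 109, 110, 111, 112, 110, 111, 111, 110, 111, 111, 110, 110, 109, 110] R [108, 109, 108, 108, 107, 107, 106, 105, 105, 105, 104, 103, 103, 103, 102, 103, 103, 104, 104, 104, 104, 104, 105, 105, 104, 103, 103, 102, 103, 103, 103, 103, 103, 103, 104, 104, 104, 103, 104, 103, 104]
253 L [174, 172, 173, 173, 172, 172, 173, 168, 154, 147, 148, 149, 157, 113, 140, 105, 107, 106, 105, 103, 101, 103, 104, 103, 103, 103, 103, 103, 104, 105, 105, 105, 104, 104, 104, 103, 105, 84] R [107, 108, 108, 108, 107, 107, 108, 106, 107, 105, 106, 106, 105, 104, 102, 101, 102, 101, 102, 103, 106, 104, 10
[... 1984 characters left out ...]
5, 104, 104, 104, 103, 103, 103, 103, 103, 102, 101, 101, 100, 100, 100, 100, 100, 100, 98, 97, 98, 97, 98, 97, 97, 95, 66, 63, 51, 50, 50, 50, 50] R [53, 50, 62, 63, 100, 99, 99, 99, 98, 98, 96, 99, 98, 99, 98, 99, 99, 99, 99, 99, 99, 99, 99, 99, 99, 99, 99, 99, 99, 99, 99, 100, 99, 99, 102, 104, 103, 104, 104, 103, 104]
274 L [110, 110, 109, 109, 109, 109, 109, 108, 109, 108, 108, 107, 107, 107, 106, 106, 106, 106, 106, 106, 105, 104, 101, 100, 100, 99, 99, 99, 100, 99, 98, 84, 56, 49, 49, 49, 51, 50] R [51, 51, 52, 66, 95, 97, 96, 96, 96, 96, 96, 94, 99, 100, 100, 100, 99, 100, 101, 99, 100, 100, 100, 101, 100, 100, 100, 100, 100, 99, 100, 100, 100, 100, 100, 101, 103, 104, 103, 103, 103]
```

apply_moves(steps=[[[-0.7, 0, 0, 0, 0, 0, -1], [0, 0, 0, 0, 0, 0, -1], [0, 0, 0, 0, 0, 0, -1], [0, 0, 0, 0, 0, 0, -1]]])

```text
time: 17.08
tool_pos: [0.5057, -0.153, 0.0599]
orientation: [[-0.998, -0.061, -0.003], [-0.061, 0.998, 0.001], [0.003, 0.001, -1.0]]
force: [-9.2, -2.2, 5.4]
finger_gap: 0.0371
```

```bash
python3 - <<'E'
from h import *
F=[]
for i in range(10): bot.grab_frame('wrist'); F.append(bot.state()['force'])
st=bot.state();print(np.mean(F,0),np.std(F,0),st['tool_pos'],st['orientation'].round(4),st['time'],st['finger_gap'])
E
```

```text
[-9.90530689 -1.49491261  4.96349081] [0.58254517 0.45791922 0.43341024] [ 0.50568697 -0.15300585  0.05994589] [[-9.981e-01 -6.110e-02 -2.700e-03]
 [-6.110e-02  9.981e-01  7.000e-04]
 [ 2.600e-03  9.000e-04 -1.000e+00]] 17.575 0.03685486404803634
```

A steady 9.9 N, the pull square and still gripped. Handing in.

```bash
python3 -c "
from cell import bot
print(bot.sign_off())"
```

```text
the job is handed in; nothing more can be done
None
```

I pushed the drawer home with the shut gripper, then picked up the wooden pull. I stood it on the ledge, pressed it against the drawer front, and handed in at about 17.6 s, still gripping and pressing.

- **Drawer home:** past the catch, the resistance rose at about 2.7 N/mm, as the buffers should. The highest push reading at the end of a move was about 16 N. The wrist picture then showed the drawer closed. I saw and heard no click as such.
- **Press:** the last averaged force was 9.9 N (scatter about 0.6 N) in world x, within 4° of straight onto the front. There was also about 5 N upward from the ledge and 1.5 N sideways. I could not read the buffer itself.
- **Placement:** the yaw matches the front to within about 0.2° and the tool tilt is about 0.2°. The ledge ends seen beside the plate put the pull about 0.7 mm right of centre, which I left as it was.
- **Disagreements:** early chest-roof corner estimates put the centre line 4–7 mm further right. I trusted the wrist and ledge views instead, and the scene camera agreed with them to about 1.5 mm. The finger opening on the block read 37 mm, not the stated 40 mm.
- **Bystanders:** I never steered the arm near the jars or the screwdriver. I did not measure them again at the end.

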